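# Take the lift-out front panel off the pet carry box and stand it to dry

## Robot

A 6-joint arm with a two-finger parallel gripper is mounted at the origin on the work surface. World frame = base frame: x ahead of the robot, y to its left, z up, the work surface at z = 0. Lengths are in m, angles in rad, forces in N, time in s.
With the tool pointing down it reaches from about 0.375 to 0.975 m from the base axis. Payload 3.8 kg.
Tool frame: the origin (TCP) lies midway between the tips of the shut fingers; the grasp point (between the pads) lies 19 mm behind it; z points along the fingers, y is the line along which they close (so a half turn about z gives the same grasp; the last joint's range is limited). The gripper opens to 85 mm and grips with 20 to 120 N. Pads are 22 mm wide; open, the fingers measure 114 mm over their backs; the gripper's body (76 mm by 85 mm) begins 54 mm behind the grasp point. The pads swing forward as they close: fully open they stand 13 mm farther back than shut.
Start: joints at [-1.296, 0.264, 1.604, -0, 1.274, -0.037], TCP at [0.207, -0.642, 0.231] pointing down, gripper open.
Joint ranges: [-2.63, 2.63], [-0.94, 2.18], [0.31, 2.57], [-1.31, 4.45], [0, 2.66], [-2.55, 2.55]. Speed limits (rad/s): [2.57, 2.57, 3.14, 3.14, 3.14, 3.14].

## Interface

Orientations are given as a rotation vector (axis times angle).
In Python, from workcell import * gives the robot as it stands. The module is installed in compiled form; this text tells all that it offers.
- The arm moves only by the tool apply_moves, never from a script. Its arguments are lists of equal length, an entry for each row: "fingers": the opening, from 0 (shut) to 1 (fully open); "travel": the shift along the tool's x, y, z normalised to -1 to 1, where 1 is 0.05 m, a list of three; "rotation": the turn, a rotation vector about the tool's x, y, z normalised to -1 to 1, where 1 is 6 degrees, a list of three. In form: {"fingers": [fingers, ...], "travel": [[dx, dy, dz], ...], "rotation": [[ax, ay, az], ...]}. A call has 1 to 12 rows; each row shifts and turns the commanded pose from where the row before left it, along the tool's axes as they then stand; what a row does not reach is not made up. A row lasts 1/10 s, in which the tool goes at most 50 mm and 8.59 degrees, less where a joint would pass 70% of its speed; a pose out of reach is approached as far as the arm can. A call with a number of a shift or a turn outside -1 to 1 is refused whole. A call with a gripper value outside its range is refused whole. The fingers move at their own pace and stop on an object; "newtons" is the grip in N (left out, the last holds). Time passes only in rows, so rows that do not move let the fingers close. It gives the time, the measured TCP pose, the force, the opening and the grip force at its end, in the units of the state.
- read_state(): the state, without advancing time (a new reading comes with each control period).
- read_camera(name): name is "scene" or "top" or "wrist"; returns a dict with "image" (480x640x3 uint8, red, green, blue), "fx", "fy", "cx", "cy" (pixels), "extrinsics" (4x4, takes a point from world to camera coordinates). Camera axes: x right, y down, z forward; pixel columns grow to the right and rows downward; lengths in m; the calibration is good to about 2 mm. A picture is of the moment at which its call begins. There is no depth.
- finish_job(): hands the job in; it is judged then, once.
Trained networks look in the newest picture that a camera, given by its name, has taken for a name from the list of things; names that differ only in an ending like _2 or _b are one class to them, and where a whole thing is asked for, a point or a joint stands for the part that bears it (a point fixed in the world has none). Each returns a list of dicts, best first, with "p" (0 to 1); they miss things now and then, are a little off and sometimes report something else, mostly with a low value. They report only what shows in the picture. A call takes as long as a camera call. They do not tell look-alikes from the thing itself.
- regions_of(camera, name): "mask" (480x640 bool, what is visible of it) and "bbox" ([left, top, width, height] in pixels, round what is visible of it).
- tip_of(camera, name): "location" ([column, row] in pixels: a listed point, or the origin of a listed thing).
The state is a dict: "time": time; "q": joint angles; "joint_vel": joint speeds; "joint_torque": joint torques, N m; "tool_pos": TCP position; "tcp_rot": TCP orientation; "wrist_force": force on the tool from outside, world axes, zero at the start; "torque": the same for the moment, N m; "width": opening from 0.0 (shut) to 1.0 (fully open); "grip_force": force on a finger pad.
Only numpy, scipy, OpenCV 4.12 (cv2) and the standard library are available. Lean on these libraries where they do the work, as an engineer would, in place of code of your own. Each camera call takes 0.05 s, during which the arm holds its last target. There are 200 camera calls.

## Task

The small-pet carry box has just been washed and has to air with its front open. Swing the wooden turn button aside so it no longer holds the front panel down, draw the panel straight up out of its grooves by its top edge, and lower it, not drop it, into a free slot of the wooden drying rack so that it stands on edge on both rails. Leave the cooling stone already in the rack and the wooden tunnel where they are.

Things in the scene. Friction and masses are not known exactly. Their poses are not given: they have to be found in the camera images.
- carry_box: White wooden pet carry box, 150 deep (x) x 204 wide (y) mm, fixed. Origin: centre of underside, z up, open front to its -x. Two 30 mm square front posts (x -75 to -45, inner faces y = +-71 mm), tops at z = 150 mm. Roof behind them (x -45 to +75), top at z = 112 mm; on it at x = +35 a carry handle, 110 mm along y, up to z = 145 mm.
- panel: Loose plywood front panel with vent slits, 8 thick (x) x 160 wide (y) x 140 high (z) mm, 120 g. Origin: centre of its lower edge, z up. At the start it is fully down in the grooves, axes as the box, lower edge at box z = 10 mm on the floor board, top edge level with the post tops, 38 mm of it free above the roof, its front face free. Play 1.5 mm each way in thickness, 2 mm at each end.
- turn_button (a joint): Angle (rad) of the dark wooden turn button on the box's left (+y) post. 0: pointing along the box's -y, over the panel's top edge, locking it down. Positive: free end swung to the box's front (-x); negative: to its back. Turns either way to 1.7, lightly (0.5 N at the free end), and stays where left; from 1.3 either way it clears the panel. Starts within 0.3 of 0.
- button_tip (a point): Point on the turn button, 46 mm from its screw axis towards the free end, at mid height.
- rack: Fixed wooden drying rack. Origin: centre of underside, z up. Two rails along x, 125 long, 18 wide, centred at y = +-45 mm, tops at z = 30 mm. Each has four upright round-ended 10 mm dowels at x = -45, -15, 15, 45 mm, up to z = 90 mm: three slots 20 mm wide centred at x = -30 (taken by the stone), 0 and 30 mm. A panel in a slot spans both rails along y and may lean by 0.2 rad.
- stone: Marble cooling stone, 14 thick (x) x 120 wide (y) x 85 high (z) mm, 0.4 kg, standing on edge in the rack's slot at x = -30 mm, top at z = 115 mm of the rack. Origin: centre of its lower edge. To be left alone.
- tunnel: Pale wooden tunnel piece, a tube 72 mm across and 110 mm long (x) on two runners, 76 mm high, on the shelf. Origin: centre of its underside. To be left alone.
- groove_top (a point): Fixed point of the box midway between its posts at the height of their tops (box x = -60, y = 0, z = 150 mm); axes as the box. The posts' facing vertical grooves, 11 mm wide (x) and 11 mm deep, open at the top, lie in the plane x = 0 of this point.
- button_pivot (a point): The vertical screw axis of the turn button, at the bar's mid height (box x = -60, y = +92, z = 158.5 mm). The bar is 14 wide x 14 mm high (box z 151.5 to 165.5 mm) and reaches 52 mm from this axis to its free end, 12 mm behind it.
There are look-alikes about, which are no part of the job. Of the things like the panel, leave any that is purple; of the rest the larger one is meant. What is shaped like the rack but yellow is not meant.

How it is judged:
On the way, in this order (a step that is already met when the one before it is completed fails the run):
1. the turn button is swung at least 1.3 rad aside, either way, with the panel still down in its grooves ((value of joint turn_button above 1.3 rad or value of joint turn_button below -1.3 rad) and z of panel in the frame of carry_box below 0.02 m), for 0.1 s.
2. the panel is drawn up until its lower edge is clear above the posts, still over the grooves (40 mm) and upright (0.25 rad) (z of panel in the frame of carry_box above 0.15 m and x of panel in the frame of carry_box between -0.1 and -0.02 m and y of panel in the frame of carry_box between -0.04 and 0.04 m and angle between panel's own z axis and vertical below 0.25 rad), for 0.05 s.
At the end, for the whole second after the job is handed in: The panel stands still on its lower edge on both rails of the rack (lower edge within 6 mm of rail height), in one of the two free slots, within 40 mm of centred along its width and within 0.3 rad of upright, released; the stone still stands in its slot (z of panel in the frame of rack between 0.025 and 0.036 m and x of panel in the frame of rack between -0.015 and 0.045 m and y of panel in the frame of rack between -0.04 and 0.04 m and angle between panel's own z axis and vertical below 0.3 rad and linear speed of panel below 0.02 m/s and angle between stone's own z axis and vertical below 0.6 rad); the robot touches nothing.
It fails at once if the panel is dropped into the rack (moving faster than 0.7 m/s within 50 mm of the rails) (horizontal distance between panel and rack below 0.08 m and z of panel in the frame of rack below 0.08 m and linear speed of panel above 0.7 m/s).
It fails at once if the stone or the tunnel is moved by more than 30 mm (distance of any of stone, tunnel from where it was at the start of the episode above 0.03 m).
It also fails if it takes over 61 s, if anything falls off the work surface, if the arm or the gripper's body presses on something with over 40 N, if the wrist force passes 120 N, or if a joint passes its speed limit or range.

## Working session

There is one attempt and no reset: what is moved stays moved. The work goes in short steps, Python scripts to look and compute and a tool call to move; the robot and the scene stay as the last step left them, time stands still between calls to the robot, and variables do not carry over. Pictures are saved under pics/ and viewed, at most 10 in all, crops included, and the job is handed in when it is done.

Besides the shell and the picture viewer there is one more tool, called after ">>>" as name(argument=value, ...) on one line, values as JSON. apply_moves: Moves the arm, as the interface text tells. Scaled input: -1 to 1 covers 0.05 m each way for a shift and 6 degrees each way for a turn. Its arguments: {"type":"object","properties":{"fingers":{"type":"array","items":{"type":"number"}},"travel":{"type":"array","items":{"type":"array","items":{"type":"number"}}},"rotation":{"type":"array","items":{"type":"array","items":{"type":"number"}}},"newtons":{"type":"number"}},"required":["fingers","travel","rotation"]}

```bash
mkdir -p pics; cat > h.py <<'E'
from workcell import *
import numpy as np, cv2
from scipy.spatial.transform import Rotation as R
def ray(c,uv):
    E=np.array(c["extrinsics"]);Rm,t=E[:3,:3],E[:3,3]
    d=np.array([(uv[0]-c["cx"])/c["fx"],(uv[1]-c["cy"])/c["fy"],1.])
    return -Rm.T@t, Rm.T@d
def atz(c,uv,z):
    o,d=ray(c,uv); return o+d*(z-o[2])/d[2]
def tri(L):
    A=np.zeros((3,3));b=np.zeros(3)
    for c,uv in L:
        o,d=ray(c,uv);d=d/np.linalg.norm(d);P=np.eye(3)-np.outer(d,d);A+=P;b+=P@o
    x=np.linalg.solve(A,b)
    return x,[np.hypot(*(proj(c,x)-uv)) for c,uv in L]
def proj(c,p):
    E=np.array(c["extrinsics"]);q=E[:3,:3]@p+E[:3,3]
    return np.array([c["fx"]*q[0]/q[2]+c["cx"],c["fy"]*q[1]/q[2]+c["cy"]])
def save(c,n,box=None,s=1):
    im=c["image"][:,:,::-1]
    if box: l,t,w,h=box; im=cv2.resize(im[t:t+h,l:l+w],None,fx=s,fy=s,interpolation=cv2.INTER_CUBIC)
    cv2.imwrite("pics/"+n,im)
E
python3 - <<'E'
from h import *
for n in("scene","top"):
    c=read_camera(n); save(c,n+"0.png"); print(n,np.round(ray(c,(320,240))[0],3),c["fx"])
    for k in("carry_box","panel","turn_button","rack","stone","tunnel"):
        print(k,[(r["bbox"],round(r["p"],2)) for r in regions_of(n,k)])
    for k in("carry_box","panel","button_tip","button_pivot","groove_top","rack","stone","tunnel"):
        print(k,[(np.round(r["location"]),round(r["p"],2)) for r in tip_of(n,k)])
E
```

```text
scene [ 1.45  -0.161  0.767] 524.1135891691615
carry_box [([166.1, 210.8, 102.4, 106.8], 0.81)]
panel [([185.1, 214.7, 68.1, 21.9], 0.82), ([218.7, 190.9, 41.2, 26.9], 0.81), ([66.2, 229.7, 91.3, 62.8], 0.81)]
turn_button [([235.6, 207.4, 32.0, 11.6], 0.74)]
rack [([394.0, 227.4, 74.2, 59.8], 0.92), ([475.2, 204.9, 71.3, 68.0], 0.84), ([374.8, 180.5, 56.8, 52.2], 0.64)]
stone []
tunnel [([316.0, 273.0, 48.2, 63.0], 0.89)]
carry_box [(array([224., 291.]), 0.56)]
panel [(array([121., 284.]), 0.66)]
button_tip [(array([238., 218.]), 0.81)]
button_pivot [(array([261., 210.]), 0.65)]
groove_top []
rack [(array([401., 217.]), 0.83), (array([428., 268.]), 0.76), (array([510., 248.]), 0.58)]
stone [(array([426., 246.]), 0.64)]
tunnel [(array([338., 317.]), 0.97)]
top [0.397 0.029 1.504] 558.6358706216203
carry_box [([365.2, 205.9, 92.7, 66.3], 0.55)]
panel [([385.8, 258.7, 64.5, 6.9], 0.69), ([462.8, 262.6, 74.8, 4.4], 0.58), ([372.3, 307.6, 38.7, 32.5], 0.45), ([201.8, 236.9, 48.7, 20.8], 0.16)]
turn_button [([371.9, 254.0, 26.4, 4.4], 0.64)]
rack [([203.2, 212.0, 55.9, 54.4], 0.91), ([199.3, 287.9, 53.1, 52.7], 0.87), ([116.5, 222.6, 58.4, 50.7], 0.73)]
stone [([202.9, 236.6, 47.1, 19.4], 0.58)]
tunnel [([374.1, 251.1, 23.9, 9.8], 0.66), ([310.8, 163.1, 27.3, 49.5], 0.56)]
carry_box [(array([405., 245.]), 0.72)]
panel [(array([403., 265.]), 0.72), (array([489., 267.]), 0.62), (array([385., 322.]), 0.58), (array([228., 246.]), 0.18)]
button_tip [(array([398., 258.]), 0.43)]
button_pivot [(array([378., 256.]), 0.82), (array([407., 265.]), 0.62)]
groove_top [(array([416., 260.]), 0.69)]
rack [(array([227., 240.]), 0.85), (array([148., 248.]), 0.82), (array([225., 310.]), 0.79)]
stone [(array([228., 245.]), 0.77)]
tunnel [(array([322., 189.]), 0.61), (array([396., 255.]), 0.5)]
```

View pics/scene0.png

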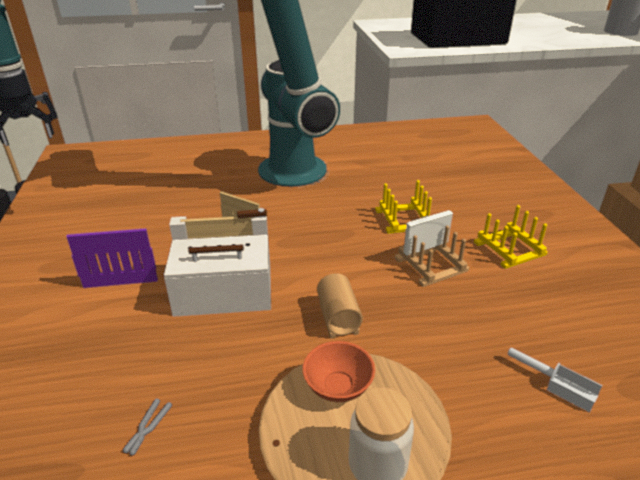

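View pics/top0.png

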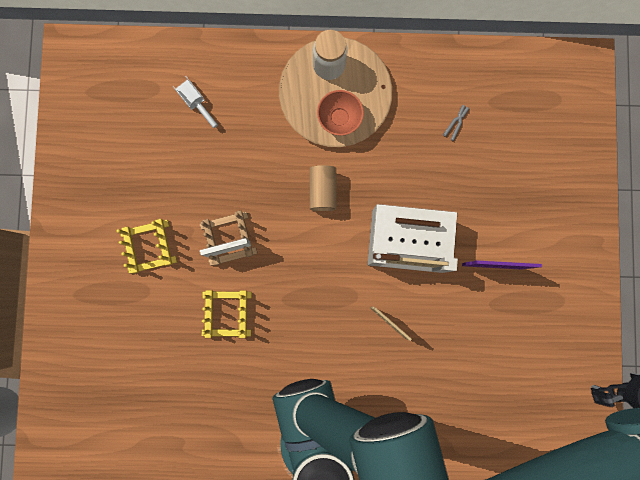

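In scene, things like the panel: the plywood panel in the box (215,225; top view 415,261), a smaller loose plywood one (240,205; top 390,322) and a purple one (115,258; top 500,265). The one in the box is meant, since it is the larger non-purple one. Rack: the brown one holding the stone (430,250; top 228,238) is meant. The yellow ones (403,206 and 511,238) are not. I'll confirm both in one crop and measure.

```bash
python3 - <<'E'
from h import *
c=read_camera("top")
im=c["image"][:,:,::-1]
a=cv2.resize(im[195:350,360:475],None,fx=3.8,fy=3.8,interpolation=cv2.INTER_CUBIC)
b=cv2.resize(im[200:275,190:270],None,fx=4,fy=4,interpolation=cv2.INTER_CUBIC)
o=np.zeros((600,780,3),np.uint8);o[:a.shape[0],:a.shape[1]]=a[:600];o[:b.shape[0],440:440+b.shape[1]]=b
cv2.imwrite("pics/c1.png",o)
s=read_camera("scene")
T=lambda a,b:print(np.round(tri([(c,a),(s,b)])[0],3),np.round(tri([(c,a),(s,b)])[1],1))
T((398,258),(238,218));T((378,256),(261,210));T((228,245),(426,246));T((227,240),(428,268));T((322,189),(338,317))
print(atz(c,(413,260),.15),atz(c,(228,240),.03), atz(c,(390,322),.1))
print(read_state())
E
```

```text
[ 0.481 -0.175  0.147] [0.3 0.4]
[ 0.484 -0.125  0.163] [0.4 0.4]
[0.511 0.255 0.038] [0.9 1. ]
[ 0.528  0.263 -0.016] [2.  2.3]
[0.672 0.011 0.003] [0.8 1.1]
[ 0.47679483 -0.2104689   0.15      ] [0.5252435  0.25873133 0.03      ] [ 0.32355447 -0.16318037  0.1       ]
{'time': 1.6, 'q': array([-1.29591522e+00,  2.63872400e-01,  1.60400880e+00,  3.09422044e-05,
        1.27365464e+00, -3.68649156e-02]), 'joint_vel': array([-0.00067511,  0.00050379, -0.00012873, -0.00072121,  0.00031877,
        0.00084031]), 'joint_torque': array([-1.70316824e-03, -5.15052330e+01, -3.67714584e+01,  2.41271681e-05,
        1.19710417e-03,  7.14435785e-06]), 'tool_pos': array([ 0.20706913, -0.64246153,  0.23129358]), 'tcp_rot': array([3.10345512e+00, 4.87686698e-01, 5.67406195e-05]), 'wrist_force': array([ 0.21350611, -0.45730366, -0.34937751]), 'torque': array([ 0.0105953 , -0.01772977,  0.00986989]), 'grip_force': 0.0, 'width': 0.998808203609586}
```

View pics/c1.png

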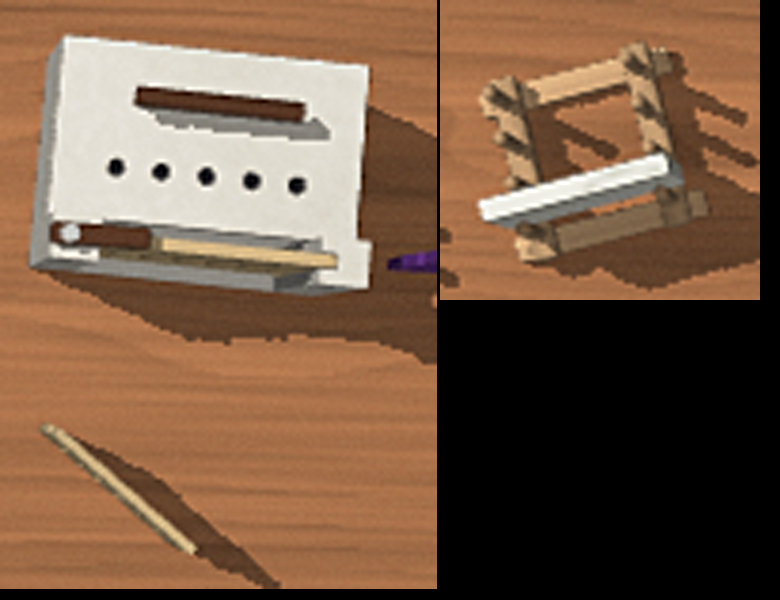

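The crop confirms it: box pivot at top-view pixel (378,256), panel top edge running to (449,264), and the small loose panel separate at (390,322). The brown rack has the stone in its near slot and the two far slots are free. Next I move the wrist camera over the box.

```bash
cat >> h.py <<'E'
def down(yaw):
    c,s=np.cos(yaw),np.sin(yaw); return np.array([[c,s,0],[s,-c,0],[0,0,-1.]])
def plan(wps,start=None):
    """wps: list of (pos,yaw,nrows); prints rows"""
    st=read_state(); p=np.array(st["tool_pos"]);Rc=R.from_rotvec(st["tcp_rot"]).as_matrix()
    if start is not None: p,Rc=np.array(start[0]),down(start[1])
    T=[];Q=[]
    for pos,yaw,n in wps:
        for k in range(n):
            f=1/(n-k); d=np.clip(np.round(Rc.T@((np.array(pos)-p)*f)/.05,2),-1,1)
            w=R.from_matrix(Rc.T@down(yaw)).as_rotvec()*f; r=np.clip(np.round(w/np.deg2rad(6),2),-1,1)
            T.append(d.tolist());Q.append(r.tolist())
            p=p+Rc@d*.05; Rc=Rc@R.from_rotvec(r*np.deg2rad(6)).as_matrix()
    for i in range(0,len(T),12): print(str(T[i:i+12]).replace(" ",""),str(Q[i:i+12]).replace(" ",""))
    print("end",np.round(p,4))
E
python3 -c "
from h import *
plan([((.45,-.2,.42),1.477,12)])"
```

```text
[[0.61,-0.58,-0.31],[0.66,-0.52,-0.31],[0.71,-0.45,-0.32],[0.75,-0.38,-0.31],[0.79,-0.3,-0.32],[0.81,-0.22,-0.31],[0.83,-0.14,-0.32],[0.84,-0.06,-0.31],[0.84,0.02,-0.32],[0.84,0.1,-0.31],[0.82,0.18,-0.32],[0.8,0.25,-0.31]] [[0.0,0.0,-0.93],[0.0,0.0,-0.93],[0.0,0.0,-0.93],[0.0,0.0,-0.93],[0.0,0.0,-0.93],[0.0,0.0,-0.93],[0.0,0.0,-0.92],[0.0,0.0,-0.93],[0.0,0.0,-0.92],[0.0,0.0,-0.93],[0.0,0.0,-0.92],[0.0,0.0,-0.93]]
end [ 0.4499 -0.2     0.4198]
```

>>> apply_moves(fingers=[0,0,0,0,0,0,0,0,0,0,0,0], travel=[[0.61,-0.58,-0.31],[0.66,-0.52,-0.31],[0.71,-0.45,-0.32],[0.75,-0.38,-0.31],[0.79,-0.3,-0.32],[0.81,-0.22,-0.31],[0.83,-0.14,-0.32],[0.84,-0.06,-0.31],[0.84,0.02,-0.32],[0.84,0.1,-0.31],[0.82,0.18,-0.32],[0.8,0.25,-0.31]], rotation=[[0,0,-0.93],[0,0,-0.93],[0,0,-0.93],[0,0,-0.93],[0,0,-0.93],[0,0,-0.93],[0,0,-0.92],[0,0,-0.93],[0,0,-0.92],[0,0,-0.93],[0,0,-0.92],[0,0,-0.93]])

```text
time: 2.8
tool_pos: [0.4504, -0.1983, 0.4208]
tcp_rot: [2.318, 2.119, 0.001]
wrist_force: [0.7, 0.0, -0.0]
width: 0.002
grip_force: 0.0
```

```bash
python3 - <<'E'
from h import *
c=read_camera("wrist"); save(c,"w1.png"); st=read_state(); print(st["time"],st["tool_pos"],st["tcp_rot"])
np.save("w1.npy",c,allow_pickle=True)
print(ray(c,(320,240)))
for k in("carry_box","panel","turn_button"): print(k,[(r["bbox"],round(r["p"],2)) for r in regions_of("wrist",k)])
for k in("panel","button_tip","button_pivot","groove_top"): print(k,[(np.round(r["location"],1),round(r["p"],2)) for r in tip_of("wrist",k)])
E
```

```text
2.85 [ 0.45376486 -0.19338278  0.42390865] [2.30761707 2.12741693 0.01201407]
(array([ 0.45708812, -0.12611165,  0.56400661]), array([-0.04045807, -0.29206268, -0.95571064]))
carry_box [([332.2, 123.0, 118.6, 162.5], 0.6), ([342.9, 124.1, 12.2, 56.4], 0.38)]
panel [([337.5, 154.1, 14.3, 115.2], 0.84), ([202.7, 140.2, 56.7, 78.3], 0.77), ([348.8, 283.2, 5.7, 10.9], 0.37)]
turn_button [([341.0, 126.4, 16.3, 51.5], 0.74)]
panel [(array([337.1, 195.9]), 0.8), (array([241.7, 173. ]), 0.56)]
button_tip [(array([347.6, 171.8]), 0.79), (array([459.9,  25.6]), 0.3), (array([347.5, 212.5]), 0.23)]
button_pivot [(array([346.2, 130.2]), 0.93), (array([458.1,  26.7]), 0.31)]
groove_top [(array([347.1, 209.3]), 0.9)]
```

View pics/w1.png

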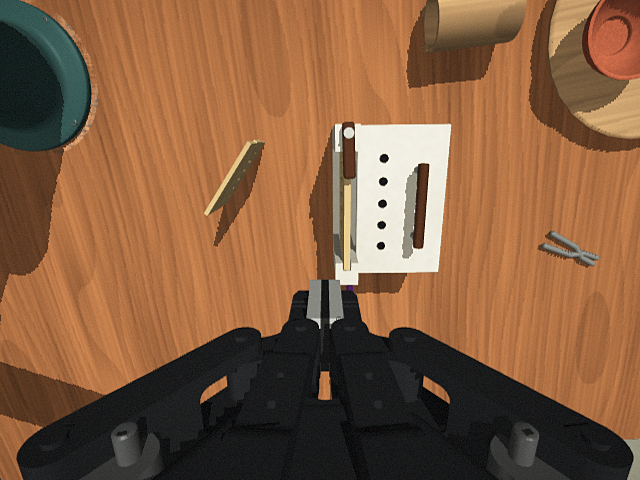

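Wrist view: button from its screw at (348,132) to its free end at (347,178), panel top edge running from there to (347,270). The small loose panel is apart at (235,175). I'll take a second wrist view from lower down, in front of the button.

>>> apply_moves(fingers=[0,0,0,0,0,0], travel=[[0.2,-0.1,0.8],[0.2,-0.1,0.8],[0.2,-0.1,0.8],[0,-0.1,0.8],[0,0,0],[0,0,0]], rotation=[[0,0,0],[0,0,0],[0,0,0],[0,0,0],[0,0,0],[0,0,0]])

```text
time: 3.8
tool_pos: [0.4321, -0.1689, 0.2596]
tcp_rot: [-2.324, -2.112, 0.001]
wrist_force: [1.2, -1.0, 0.9]
width: 0.001
grip_force: 0.0
```

```bash
python3 - <<'E'
from h import *
c=read_camera("wrist"); save(c,"w2.png"); st=read_state(); print(st["time"],st["tool_pos"],st["tcp_rot"])
w1=np.load("w1.npy",allow_pickle=True).item(); np.save("w2.npy",c,allow_pickle=True)
for k in("panel","turn_button","carry_box"): print(k,[(r["bbox"],round(r["p"],2)) for r in regions_of("wrist",k)])
L={}
for k in("button_tip","button_pivot","groove_top"):
    L[k]=tip_of("wrist",k); print(k,[(np.round(r["location"],1),round(r["p"],2)) for r in L[k]])
for k,a in (("button_tip",(347.6,171.8)),("button_pivot",(347.2,131.2)),("groove_top",(347.1,209.3))):
    print(k,tri([(w1,a),(c,L[k][0]["location"])]))
# masks: principal line of the panel top
E
```

```text
3.85 [ 0.43366635 -0.16945221  0.26167616] [2.32286697e+00 2.11178609e+00 1.42333207e-03]
panel [([359.1, 193.7, 35.3, 142.6], 0.91), ([172.3, 168.4, 85.7, 112.2], 0.64)]
turn_button [([382.3, 155.3, 23.9, 85.6], 0.72)]
carry_box [([351.6, 147.5, 191.4, 213.1], 0.96)]
button_tip [(array([390.5, 231.9]), 0.93)]
button_pivot [(array([383.5, 286.9]), 0.4)]
groove_top [(array([386.5, 282.6]), 0.81)]
button_tip (array([ 0.48025236, -0.16769637,  0.16614729]), [np.float64(0.10919361968432689), np.float64(0.1746036273113213)])
button_pivot (array([ 0.46015392, -0.12594871,  0.33954236]), [np.float64(18.361643149533823), np.float64(57.90083900877476)])
groove_top (array([ 0.47768449, -0.21551638,  0.14959929]), [np.float64(0.4409140076957317), np.float64(0.6769589156425942)])
```

View pics/w2.png

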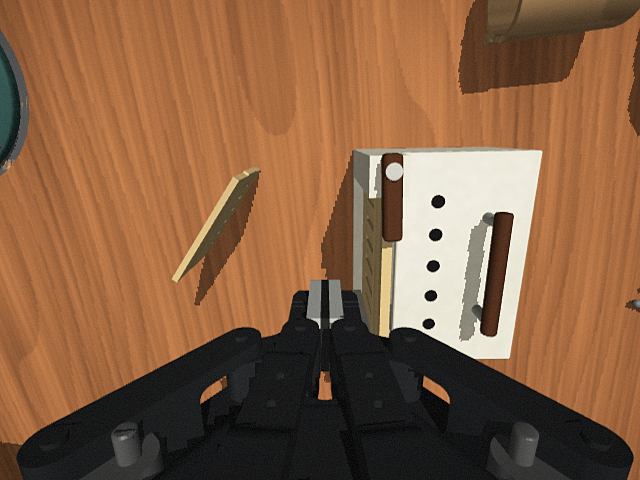

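```bash
python3 - <<'E'
from h import *
w1=np.load("w1.npy",allow_pickle=True).item();c=np.load("w2.npy",allow_pickle=True).item()
print("screw",tri([(w1,(348.5,132)),(c,(394,172))]))
for n,uv in dict(screw=(394,172),bl=(382.5,240),br=(402.5,240),tl=(383.5,156),tr=(403,156)).items(): print(n,np.round(atz(c,uv,.1655)[:2],4))
for n,uv in dict(roofFR=(541.5,150.5),roofNR=(508.5,358.5)).items(): print(n,np.round(atz(c,uv,.112)[:2],4))
print(np.round(atz(c,(386.5,282.6),.15)[:2],4), [np.round(atz(c,(u,v),.15)[:2],4) for u,v in((382.5,250),(393,250),(380,330),(389.5,330))])
E
```

```text
screw (array([ 0.48372383, -0.12385316,  0.17162936]), [np.float64(0.27573370864015545), np.float64(0.45338182623230544)])
screw [ 0.4847 -0.1248]
bl [ 0.4744 -0.1735]
br [ 0.489  -0.1749]
tl [ 0.4779 -0.1132]
tr [ 0.4912 -0.1145]
roofFR [ 0.6182 -0.1251]
roofNR [ 0.6024 -0.3275]
[ 0.4781 -0.2151] [array([ 0.4762, -0.1868]), array([ 0.4845, -0.1875]), array([ 0.4707, -0.2585]), array([ 0.4787, -0.2593])]
```

```bash
python3 - <<'E'
from h import *
yb=-.08;piv=np.array([.4845,-.1245]);B=np.array([[np.cos(yb),-np.sin(yb)],[np.sin(yb),np.cos(yb)]])
Y=np.pi/2+yb
def P(a,r=.038,o=.017,z=.158):
    d=np.array([np.sin(a),-np.cos(a)]);n=np.array([-np.cos(a),-np.sin(a)]); return (*(piv+B@(r*d+o*n)),z)
print(P(0,o=.04),P(1.55))
plan([(P(0,o=.045,z=.2),Y,3),(P(0,o=.045),Y,3),(P(0,o=.045),Y,2),(P(0),Y,4)]+[(P(a),Y,1) for a in np.linspace(0,1.55,11)[1:]]+[(P(1.55),Y,2)])
E
```

```text
(np.float64(0.44159117337706666), np.float64(-0.15918187708073261), 0.158) (np.float64(0.5205964878239702), np.float64(-0.1452374918149223), 0.158)
[[0.07,0.01,0.41],[0.07,0.01,0.41],[0.07,0.01,0.41],[-0.0,0.0,0.28],[-0.0,0.0,0.28],[-0.0,0.0,0.28],[-0.0,0.0,0.0],[-0.0,0.0,0.0],[-0.0,0.14,0.0],[-0.0,0.14,0.0],[-0.0,0.14,0.0],[-0.0,0.14,0.0]] [[0.01,0.0,-0.04],[0.01,0.01,-0.05],[0.01,0.0,-0.04],[-0.0,0.0,-0.0],[-0.0,0.0,-0.0],[-0.0,0.0,-0.0],[-0.0,0.0,-0.0],[-0.0,0.0,-0.0],[-0.0,0.0,-0.0],[-0.0,0.0,-0.0],[-0.0,0.0,-0.0],[-0.0,0.0,-0.0]]
[[-0.05,0.12,0.0],[-0.02,0.13,0.0],[-0.01,0.13,0.0],[0.02,0.13,0.0],[0.03,0.12,0.0],[0.06,0.12,0.0],[0.07,0.11,0.0],[0.09,0.09,0.0],[0.1,0.08,0.0],[0.11,0.07,0.0],[-0.0,-0.0,0.0],[-0.0,-0.0,0.0]] [[-0.0,0.0,-0.0],[-0.0,0.0,-0.0],[-0.0,0.0,-0.0],[-0.0,0.0,-0.0],[-0.0,0.0,-0.0],[-0.0,0.0,-0.0],[-0.0,0.0,-0.0],[-0.0,0.0,-0.0],[-0.0,0.0,-0.0],[-0.0,0.0,-0.0],[-0.0,0.0,-0.0],[-0.0,0.0,-0.0]]
end [ 0.5208 -0.1452  0.1582]
```

>>> apply_moves(fingers=[0,0,0,0,0,0,0,0], travel=[[0.06,0.02,0.4],[0.06,0.02,0.4],[0.06,0.02,0.4],[0,0,0.28],[0,0,0.28],[0,0,0.28],[0,0,0],[0,0,0]], rotation=[[0,0,-0.04],[0,0,-0.04],[0,0,-0.04],[0,0,0],[0,0,0],[0,0,0],[0,0,0],[0,0,0]])

```text
time: 4.95
tool_pos: [0.4366, -0.1596, 0.1577]
tcp_rot: [-2.309, -2.129, 0.0]
wrist_force: [0.7, -0.1, 0.5]
width: -0.001
grip_force: 0.0
```

```bash
python3 - <<'E'
from h import *
for i in range(2):
    c=read_camera("wrist");st=read_state(); print(st["time"],st["tool_pos"],st["wrist_force"])
print([(np.round(r["location"],1),round(r["p"],2)) for r in tip_of("wrist","button_tip")])
save(c,"w3.png")
E
```

```text
5.0 [ 0.43703517 -0.15977365  0.15832237] [-0.51390871  0.40498495 -0.10722271]
5.05 [ 0.4372811  -0.1598956   0.15863675] [-0.69950924 -0.57258718 -0.39764861]
[(array([420. , 311.2]), 0.8)]
```

>>> apply_moves(fingers=[0,0,0,0,0,0,0,0,0,0,0,0], travel=[[0,0.28,0],[0,0.28,0],[-0.05,0.12,0],[-0.02,0.13,0],[0,0.13,0],[0.02,0.13,0],[0.04,0.12,0],[0.06,0.12,0],[0.07,0.11,0],[0.09,0.1,0],[0.1,0.08,0],[0.12,0.07,0]], rotation=[[0,0,0],[0,0,0],[0,0,0],[0,0,0],[0,0,0],[0,0,0],[0,0,0],[0,0,0],[0,0,0],[0,0,0],[0,0,0],[0,0,0]])

```text
time: 6.3
tool_pos: [0.5219, -0.1445, 0.1577]
tcp_rot: [2.309, 2.13, -0.0]
wrist_force: [-0.6, -0.9, -0.3]
width: 0.001
grip_force: 0.3
```

>>> apply_moves(fingers=[0,0,0,0,0,0], travel=[[0,0,0],[0,0,0],[-0.2,0,0],[0,0,-0.8],[0,0,-0.8],[0,0,0]], rotation=[[0,0,0],[0,0,0],[0,0,0],[0,0,0],[0,0,0],[0,0,0]])

```text
time: 6.9
tool_pos: [0.5244, -0.1571, 0.2449]
tcp_rot: [2.302, 2.122, 0.009]
wrist_force: [0.9, 0.2, 1.3]
width: -0.001
grip_force: 0.0
```

```bash
python3 - <<'E'
from h import *
c=read_camera("wrist");st=read_state(); print(st["time"],st["tool_pos"],st["wrist_force"])
for k in("button_tip","button_pivot","groove_top","panel"):
  print(k,[(np.round(r["location"],1),round(r["p"],2),np.round(atz(c,r["location"],.15 if k=="groove_top" else .1655),4)) for r in tip_of("wrist",k)])
save(c,"w4.png"); np.save("w4.npy",c,allow_pickle=True)
E
```

```text
6.95 [ 0.52301589 -0.15653828  0.24199448] [ 0.46177455 -0.30425256  0.43861754]
button_tip [(array([325.1, 195. ]), 0.69, array([ 0.5286, -0.1223,  0.1655]))]
button_pivot [(array([255.9, 200.7]), 0.59, array([ 0.4823, -0.1222,  0.1655])), (array([335.5, 248.3]), 0.17, array([ 0.5328, -0.1602,  0.1655]))]
groove_top []
panel [(array([147. , 228.1]), 0.94, array([ 0.406 , -0.1347,  0.1655])), (array([285.5, 258.4]), 0.69, array([ 0.4972, -0.1646,  0.1655])), (array([324.7, 199.1]), 0.27, array([ 0.5281, -0.125 ,  0.1655]))]
```

View pics/w4.png

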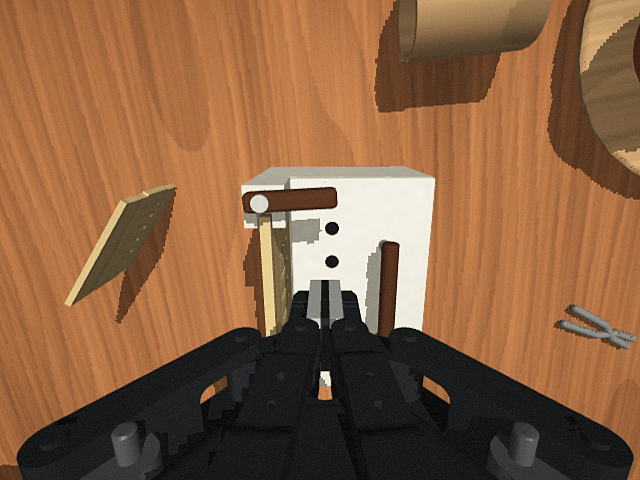

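The button now points back, from its screw at (259,204) to its tip at (336,197), about -1.6 rad, and the panel is still in its grooves (265,275). Next is the approach to the panel.

```bash
python3 - <<'E'
from h import *
c=np.load("w4.npy",allow_pickle=True).item()
for uv in((259.5,218),(270.5,218),(262.5,330),(274,330)): print(np.round(atz(c,uv,.15),4))
plan([((.4775,-.2155,.235),np.pi/2-.08,3),((.4775,-.2155,.195),np.pi/2-.08,2)],start=((.524,-.1555,.238),np.pi/2-.08))
E
```

```text
[ 0.4799 -0.1376  0.15  ]
[ 0.4878 -0.1383  0.15  ]
[ 0.4696 -0.2294  0.15  ]
[ 0.4787 -0.2302  0.15  ]
[[-0.42,-0.28,0.02],[-0.43,-0.28,0.02],[-0.42,-0.27,0.02],[-0.0,-0.0,0.4],[-0.0,-0.0,0.4]] [[0.0,0.0,0.0],[0.0,0.0,0.0],[0.0,0.0,0.0],[0.0,0.0,0.0],[0.0,0.0,0.0]]
end [ 0.4776 -0.2155  0.195 ]
```

>>> apply_moves(fingers=[0.5,0.5,0.5,0.5,0.5,0.5,0.5], travel=[[-0.42,-0.28,0.02],[-0.43,-0.28,0.02],[-0.42,-0.28,0.02],[0,0,0.4],[0,0,0.4],[0,0,0],[0,0,0]], rotation=[[0,0,0],[0,0,0],[0,0,0],[0,0,0],[0,0,0],[0,0,0],[0,0,0]])

```text
time: 7.85
tool_pos: [0.4728, -0.2142, 0.1934]
tcp_rot: [-2.307, -2.128, 0.002]
wrist_force: [-0.3, -0.4, -0.1]
width: 0.501
grip_force: 0.0
```

```bash
python3 - <<'E'
from h import *
c=read_camera("wrist");st=read_state(); print(st["time"],st["tool_pos"],st["tcp_rot"],st["width"])
save(c,"w5.png",(200,140,240,180),3.3); np.save("w5.npy",c,allow_pickle=True)
print([(r["bbox"],round(r["p"],2)) for r in regions_of("wrist","panel")])
for z in(.15,):
  for y in(-.15,-.19,-.2155): print(y,proj(c,np.array([.4775+(y+.2155)*.08,y,z])))
E
```

```text
7.9 [ 0.47363204 -0.21455887  0.19456517] [-2.30860622e+00 -2.12935182e+00  4.91471579e-04] 0.5010215318533767
[([323.9, 125.4, 22.3, 258.1], 0.87), ([63.2, 122.6, 136.7, 142.5], 0.73)]
-0.15 [333.45732474 151.55086932]
-0.19 [333.07983161 223.86524083]
-0.2155 [332.86149349 265.69112424]
```

View pics/w5.png

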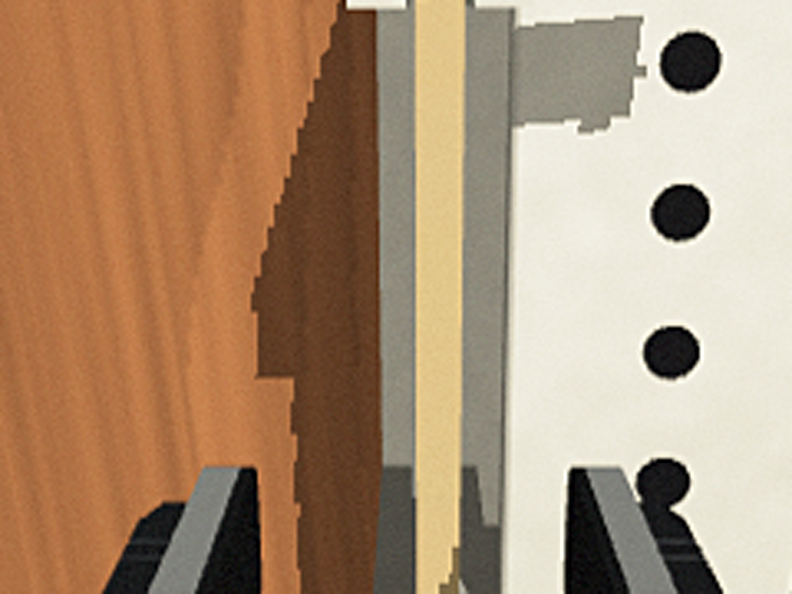

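The crop shows the panel top edge vertical in the image, centred at column 440. The fingers centre at 414, which is about 4 mm to correct.

>>> apply_moves(fingers=[0.5,0.5,0.5,0.5,0.5,0.5,0,0,0,0,0,0], newtons=50, travel=[[0,0.07,0.3],[0,0,0.3],[0,0,0.3],[0,0,0.3],[0,0,0.27],[0,0,0],[0,0,0],[0,0,0],[0,0,0],[0,0,0],[0,0,0],[0,0,0]], rotation=[[0,0,0],[0,0,0],[0,0,0],[0,0,0],[0,0,0],[0,0,0],[0,0,0],[0,0,0],[0,0,0],[0,0,0],[0,0,0],[0,0,0]])

```text
time: 9.15
tool_pos: [0.4779, -0.2153, 0.1222]
tcp_rot: [2.308, 2.129, 0.001]
wrist_force: [0.7, 0.6, 4.0]
width: 0.085
grip_force: 50.1
```

>>> apply_moves(fingers=[0,0,0,0,0,0,0,0,0,0,0,0], travel=[[0,0,-0.1],[0,0,-0.2],[0,0,-0.3],[0,0,-0.3],[0,0,-0.3],[0,0,-0.4],[0,0,-0.4],[0,0,-0.4],[0,0,-0.4],[0,0,-0.4],[0,0,-0.4],[0,0,0]], rotation=[[0,0,0],[0,0,0],[0,0,0],[0,0,0],[0,0,0],[0,0,0],[0,0,0],[0,0,0],[0,0,0],[0,0,0],[0,0,0],[0,0,0]])

```text
time: 10.35
tool_pos: [0.479, -0.2159, 0.3062]
tcp_rot: [2.304, 2.125, 0.004]
wrist_force: [0.7, -0.4, -0.7]
width: 0.085
grip_force: 49.4
```

```bash
python3 - <<'E'
from h import *
c=read_camera("wrist");st=read_state(); print(st["time"],st["tool_pos"],st["tcp_rot"],st["width"],st["wrist_force"],st["grip_force"])
save(c,"w6.png"); s=read_camera("scene"); save(s,"s6.png")
print([(r["bbox"],round(r["p"],2)) for r in regions_of("scene","panel")])
E
```

```text
10.4 [ 0.47824346 -0.21549363  0.30396775] [2.30617948 2.12669476 0.00261372] 0.08574515241343597 [ 1.5274019  -0.08633089 -1.46137422] 49.439772963523865
[([165.5, 135.7, 91.0, 70.4], 0.92), ([68.1, 228.1, 90.0, 60.9], 0.85), ([221.1, 201.2, 36.1, 35.0], 0.78), ([401.5, 209.5, 54.0, 45.0], 0.73)]
```

View pics/s6.png

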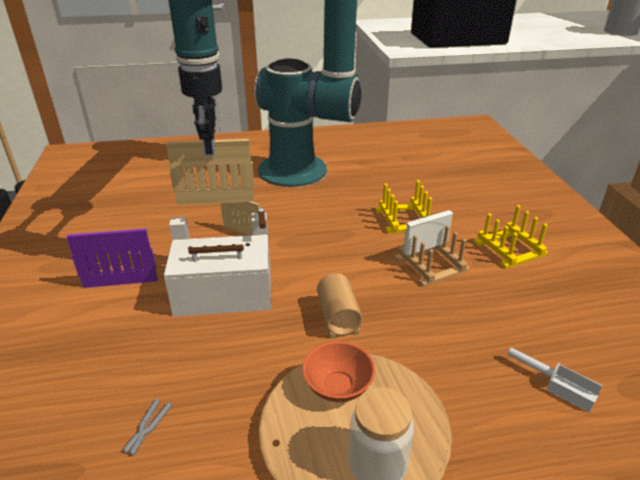

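The scene view shows the panel held upright (210,170), fully above the posts (179,225), with the button swung aside. Next I carry it towards the rack and stop short to measure.

```bash
python3 - <<'E'
from h import *
plan([((.51,.10,.35),np.pi/2+.244,11)],start=((.4779,-.2153,.3022),np.pi/2-.08))
E
```

```text
[[0.58,0.01,-0.09],[0.58,0.03,-0.09],[0.57,0.05,-0.09],[0.57,0.06,-0.09],[0.57,0.08,-0.09],[0.57,0.1,-0.08],[0.56,0.11,-0.09],[0.56,0.13,-0.08],[0.56,0.15,-0.09],[0.55,0.16,-0.08],[0.55,0.18,-0.09]] [[0.0,0.0,-0.28],[0.0,0.0,-0.28],[0.0,0.0,-0.28],[0.0,0.0,-0.28],[0.0,0.0,-0.28],[0.0,0.0,-0.28],[0.0,0.0,-0.28],[0.0,0.0,-0.28],[0.0,0.0,-0.28],[0.0,0.0,-0.29],[0.0,0.0,-0.28]]
end [0.5102 0.0999 0.3502]
```

>>> apply_moves(fingers=[0,0,0,0,0,0,0,0,0,0,0,0], travel=[[0.58,0.01,-0.09],[0.58,0.03,-0.09],[0.57,0.05,-0.09],[0.57,0.06,-0.09],[0.57,0.08,-0.09],[0.57,0.1,-0.08],[0.56,0.11,-0.09],[0.56,0.13,-0.08],[0.56,0.15,-0.09],[0.55,0.16,-0.08],[0.55,0.18,-0.09],[0,0,0]], rotation=[[0,0,-0.28],[0,0,-0.28],[0,0,-0.28],[0,0,-0.28],[0,0,-0.28],[0,0,-0.28],[0,0,-0.28],[0,0,-0.28],[0,0,-0.28],[0,0,-0.29],[0,0,-0.28],[0,0,0]])

```text
time: 11.7
tool_pos: [0.5095, 0.1031, 0.3481]
tcp_rot: [-1.93, -2.476, 0.0]
wrist_force: [-0.3, -0.1, -1.5]
width: 0.087
grip_force: 49.4
```

>>> apply_moves(fingers=[0,0,0], travel=[[0,0,0],[0,0,0],[0,0,0]], rotation=[[0,0,0],[0,0,0],[0,0,0]])

```text
time: 12.0
tool_pos: [0.5095, 0.0992, 0.3486]
tcp_rot: [-1.938, -2.472, 0.002]
wrist_force: [0.1, -0.4, -1.5]
width: 0.083
grip_force: 49.4
```

```bash
python3 - <<'E'
from h import *
c=read_camera("wrist");st=read_state(); print(st["time"],st["tool_pos"],st["tcp_rot"],st["width"])
save(c,"w7.png"); np.save("w7.npy",c,allow_pickle=True)
for k in("rack","stone","panel"): print(k,[(np.round(r["location"],1),round(r["p"],2),np.round(atz(c,r["location"],0 if k=="rack" else .03),4)) for r in tip_of("wrist",k)],[r["bbox"] for r in regions_of("wrist",k)])
E
```

```text
12.05 [0.50963935 0.099234   0.34882103] [-1.93780754e+00 -2.47224585e+00  1.18329714e-03] 0.08362378361826625
rack [] [[323.1, 6.7, 104.8, 120.1], [147.4, 0.0, 125.5, 98.5], [374.2, 248.3, 90.2, 63.8]]
stone [(array([352.3,  67.4]), 0.82, array([0.5055, 0.2581, 0.03  ]))] [[342.4, 0.0, 22.3, 119.8]]
panel [(array([322.7, 235.5]), 0.98, array([0.5213, 0.0373, 0.03  ])), (array([173.7, 317.1]), 0.87, array([ 0.3294, -0.1448,  0.03  ])), (array([294.4, 373. ]), 0.54, array([ 0.5317, -0.1998,  0.03  ]))] [[108.3, 302.1, 90.4, 84.8]]
```

View pics/w7.png

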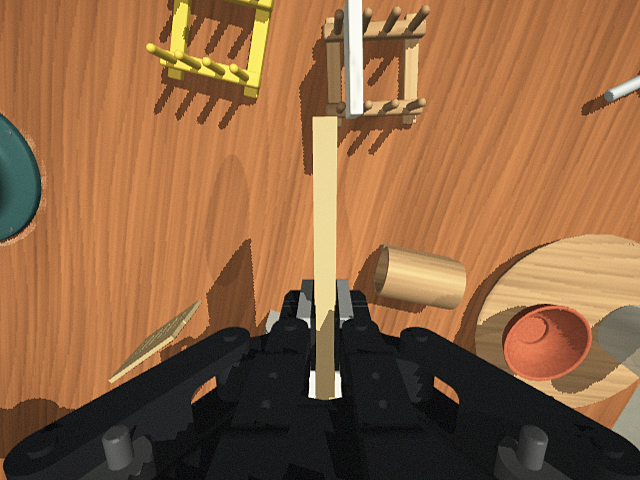

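The wrist view shows the held panel's top edge at (325,120–390). It also shows the brown rack: near dowel tips at about (340,104), (368,104), (393,103) and (421,101), far ones at about (369,14), (397,12) and (426,10), and the stone at (355,60). I'll fit the rack pose to these.

```bash
python3 - <<'E'
from h import *
from scipy.optimize import least_squares
c=np.load("w7.npy",allow_pickle=True).item(); print("fx",c["fx"])
M=np.array([(-45,-45,87),(-15,-45,87),(15,-45,87),(45,-45,87),(-15,45,87),(15,45,87),(45,45,87)])/1e3
U=np.array([(340,104),(368,104),(393,103),(421,101),(369,14),(397,12),(426,10)],float)
def W(p,m): 
    C,S=np.cos(p[2]),np.sin(p[2]);return np.array([p[0]+C*m[0]-S*m[1],p[1]+S*m[0]+C*m[1],m[2]])
f=lambda p:np.concatenate([proj(c,W(p,m))-u for m,u in zip(M,U)])
s=least_squares(f,[.525,.26,.244],loss="soft_l1"); print(s.x,np.round(f(s.x).reshape(-1,2),1))
t=read_camera("top")
for x in(-45,-15,15,45):
  print([np.round(proj(t,W(s.x,np.array([x,y,87])/1e3)),1) for y in(45,-45)])
print([np.round(proj(t,W(s.x,np.array([-30,y,115])/1e3)),1) for y in(60,-60)])
# panel hanging line in wrist view
for z in (.381-.0,): pass
for e in(-80,0,80): print(np.round(atz(c,(325,120),.377),4),np.round(atz(c,(325,390),.377),4)); break
# yaw of stone from top mask
for cam,cc in(("wrist",c),("top",t)):
  for r in regions_of(cam,"stone"):
    if cam=="wrist": continue
    ys,xs=np.nonzero(r["mask"]); print(r["p"],cv2.minAreaRect(np.c_[xs,ys].astype(np.float32)))
E
```

```text
fx 336.7614928375693
[0.53280337 0.26258546 0.26320576] [[ 0.6  0.5]
 [-0.7 -0.1]
 [ 1.1  0.2]
 [-0.1  1.6]
 [-0.6 -2.1]
 [ 0.1 -0.9]
 [-0.1  0.4]]
[array([209.8, 256.3]), array([244.4, 247.9])]
[array([207.2, 244.9]), array([241.8, 236.5])]
[array([204.6, 233.5]), array([239.1, 225.1])]
[array([202. , 222.1]), array([236.4, 213.8])]
[array([200.5, 251.2]), array([247.5, 239.8])]
[0.4915 0.1746 0.377 ] [0.5165 0.0727 0.377 ]
0.71 ((214.9706268310547, 249.8824005126953), (9.45888900756836, 30.55948829650879), 75.96376037597656)
```

```bash
python3 - <<'E'
from h import *
Y=np.pi/2+.26
plan([((.5618,.2704,.30),Y,6),((.5618,.2704,.232),Y,3)],start=((.5097,.0992,.3488),1.812))
E
```

```text
[[0.51,0.3,0.16],[0.51,0.31,0.16],[0.51,0.31,0.16],[0.51,0.31,0.17],[0.51,0.31,0.16],[0.51,0.31,0.17],[0.0,0.0,0.45],[0.0,0.0,0.45],[0.0,0.0,0.46]] [[0.0,0.0,-0.03],[0.0,0.0,-0.03],[0.0,0.0,-0.03],[0.0,0.0,-0.03],[0.0,0.0,-0.03],[0.0,0.0,-0.03],[0.0,0.0,0.0],[0.0,0.0,0.0],[0.0,0.0,0.0]]
end [0.5616 0.2703 0.2318]
```

>>> apply_moves(fingers=[0,0,0,0,0,0,0,0,0,0,0,0], travel=[[0.51,0.3,0.16],[0.51,0.31,0.16],[0.51,0.31,0.16],[0.51,0.31,0.17],[0.51,0.31,0.16],[0.51,0.31,0.17],[0,0,0.45],[0,0,0.45],[0,0,0.46],[0,0,0],[0,0,0],[0,0,0]], rotation=[[0,0,-0.03],[0,0,-0.03],[0,0,-0.03],[0,0,-0.03],[0,0,-0.03],[0,0,-0.03],[0,0,0],[0,0,0],[0,0,0],[0,0,0],[0,0,0],[0,0,0]])

```text
time: 13.7
tool_pos: [0.5625, 0.2717, 0.2341]
tcp_rot: [1.912, 2.491, 0.004]
wrist_force: [0.5, 1.3, -0.9]
width: 0.08
grip_force: 49.3
```

```bash
python3 - <<'E'
from h import *
c=read_camera("wrist");st=read_state(); print(st["time"],st["tool_pos"],st["tcp_rot"],st["width"])
s=read_camera("scene");np.save("w8.npy",c,allow_pickle=True);np.save("s8.npy",s,allow_pickle=True)
a=c["image"][20:320,230:450,::-1]; b=s["image"][160:300,370:480,::-1]
o=np.zeros((600,800,3),np.uint8)
a=cv2.resize(a,None,fx=2,fy=2);b=cv2.resize(b,None,fx=3.2,fy=3.2,interpolation=cv2.INTER_CUBIC)
o[:600,:440]=a;o[:b.shape[0],445:445+b.shape[1]]=b; cv2.imwrite("pics/w8.png",o)
def W(p,m): 
    C,S=np.cos(p[2]),np.sin(p[2]);return np.array([p[0]+C*m[0]-S*m[1],p[1]+S*m[0]+C*m[1],m[2]])
p=[.5328,.2626,.263]
for x in(-45,-15,15,45):
  for y in(-45,45):
    u=proj(c,W(p,np.array([x,y,90])/1e3));v=proj(s,W(p,np.array([x,y,90])/1e3)); print(x,y,"wrist crop",np.round((u-[230,20])*2),"scene crop",np.round((v-[370,160])*3.2+[445,0]))
for k in(-1,1):
  q=np.array(st["tool_pos"])+R.from_rotvec(st["tcp_rot"]).as_matrix()@np.array([.08*k,0,.112]); print("panel low corner",np.round((proj(s,q)-[370,160])*3.2+[445,0]),np.round((proj(c,q)-[230,20])*2))
E
```

```text
13.75 [0.56263266 0.27176808 0.23444188] [1.91207537 2.49074053 0.00458883] 0.08364537880072621
-45 -45 wrist crop [ 23. 503.] scene crop [568. 216.]
-45 45 wrist crop [  7. 305.] scene crop [671. 187.]
-15 -45 wrist crop [ 88. 503.] scene crop [592. 238.]
-15 45 wrist crop [ 78. 304.] scene crop [696. 207.]
15 -45 wrist crop [153. 503.] scene crop [616. 260.]
15 45 wrist crop [150. 304.] scene crop [721. 229.]
45 -45 wrist crop [219. 503.] scene crop [641. 283.]
45 45 wrist crop [221. 304.] scene crop [748. 251.]
panel low corner [592. 246.] [190. 606.]
panel low corner [784. 190.] [189. 211.]
```

View pics/w8.png

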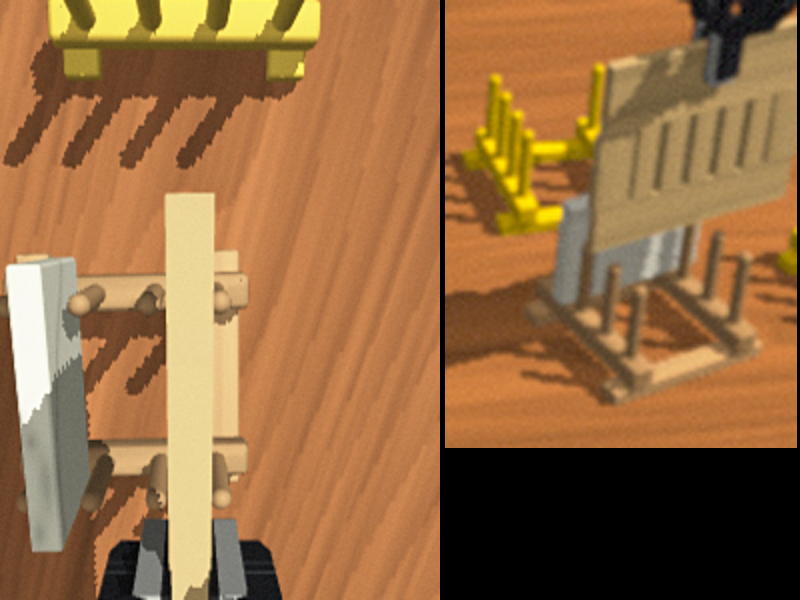

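The hover picture puts the panel (column 190) over the middle of the slot between dowel tips (150,300) and (222,297), about 1 mm off. The far slot is free and the stone is clear to the left. Next I lower it.

>>> apply_moves(fingers=[0,0,0,0,0,0,0,0,0,0], travel=[[0,-0.02,0.2],[0,0,0.2],[0,0,0.2],[0,0,0.2],[0,0,0.2],[0,0,0.2],[0,0,0.2],[0,0,0.15],[0,0,0],[0,0,0]], rotation=[[0,0,0],[0,0,0],[0,0,0],[0,0,0],[0,0,0],[0,0,0],[0,0,0],[0,0,0],[0,0,0],[0,0,0]])

```text
time: 14.8
tool_pos: [0.5606, 0.2711, 0.1547]
tcp_rot: [-1.913, -2.492, 0.0]
wrist_force: [0.3, 0.8, -1.7]
width: 0.086
grip_force: 49.4
```

>>> apply_moves(fingers=[0,0,0,0,0,0], travel=[[0,0,0.06],[0,0,0.06],[0,0,0.06],[0,0,0.04],[0,0,0],[0,0,0]], rotation=[[0,0,0],[0,0,0],[0,0,0],[0,0,0],[0,0,0],[0,0,0]])

```text
time: 15.4
tool_pos: [0.5605, 0.2711, 0.1437]
tcp_rot: [-1.913, -2.492, 0.0]
wrist_force: [-0.6, -0.5, -1.1]
width: 0.08
grip_force: 49.4
```

>>> apply_moves(fingers=[0,0,0,0], travel=[[0,0,0.03],[0,0,0.02],[0,0,0],[0,0,0]], rotation=[[0,0,0],[0,0,0],[0,0,0],[0,0,0]])

```text
time: 15.8
tool_pos: [0.561, 0.2713, 0.1423]
tcp_rot: [1.912, 2.492, 0.002]
wrist_force: [-0.4, -0.4, 4.9]
width: 0.082
grip_force: 50.2
```

Contact with the rails shows as about 5 N up. I'll release and withdraw upwards.

>>> apply_moves(fingers=[0.15,0.25,0.4,0.5,0.6,0.6,0.6,0.6,0.6,0.6,0.6,0.6], travel=[[0,0,0],[0,0,0],[0,0,0],[0,0,0],[0,0,0],[0,0,-0.2],[0,0,-0.3],[0,0,-0.5],[0,0,-0.6],[0,0,-0.6],[0,0,-0.6],[0,0,0]], rotation=[[0,0,0],[0,0,0],[0,0,0],[0,0,0],[0,0,0],[0,0,0],[0,0,0],[0,0,0],[0,0,0],[0,0,0],[0,0,0],[0,0,0]])

```text
time: 17.0
tool_pos: [0.5636, 0.2724, 0.2895]
tcp_rot: [1.909, 2.487, 0.017]
wrist_force: [0.6, 1.2, 0.6]
width: 0.606
grip_force: 0.0
```

```bash
python3 - <<'E'
from h import *
c=read_camera("wrist");s=read_camera("scene");st=read_state(); print(st["time"],st["tool_pos"],st["wrist_force"],st["width"])
C,S=np.cos(.263),np.sin(.263)
def W(m): m=np.array(m)/1e3;return np.array([.5328+C*m[0]-S*m[1],.2626+S*m[0]+C*m[1],m[2]])
for n,k in(("wrist",c),("scene",s)):
  for t in("panel","stone"):
    print(n,t,[(r["bbox"],round(r["p"],2)) for r in regions_of(n,t)],[np.round(r["location"]) for r in tip_of(n,t)])
  print("expected panel corners",[np.round(proj(k,W((30,y,z)))) for y in(-80,80) for z in(30,170)],"origin",np.round(proj(k,W((30,0,30)))),"stone",np.round(proj(k,W((-30,0,30)))))
E
```

```text
17.1 [0.56136187 0.27146673 0.28385706] [-0.73296973  0.16102835 -1.05328531] 0.6019628502663229
wrist panel [] [array([317., 203.])]
wrist stone [([245.3, 147.9, 31.9, 125.4], 0.83)] [array([273., 198.])]
expected panel corners [array([320., 263.]), array([320., 320.]), array([320., 132.]), array([319., 129.])] origin [320. 201.] stone [270. 201.]
scene panel [([221.7, 192.4, 36.5, 41.8], 0.88), ([413.0, 200.9, 66.1, 69.1], 0.8), ([65.5, 227.6, 93.2, 60.0], 0.77)] [array([244., 229.]), array([119., 284.]), array([443., 258.])]
scene stone [([401.2, 221.0, 17.9, 32.5], 0.7)] []
expected panel corners [array([411., 270.]), array([417., 218.]), array([469., 252.]), array([479., 201.])] origin [441. 261.] stone [426. 247.]
```

The panel stands where expected: its scene box (413–479, 201–270) matches the projected corners and the stone has not moved. The hand is clear.

```bash
python3 -c "
from workcell import *
print(finish_job())"
```

```text
the job is handed in; nothing more can be done
None
```

I handed the job in at about 17 s of the 61 s limit: the turn button is swung back, the panel stands released in the rack's far free slot, and I never touched the stone or the tunnel; no verdict came back.

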